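# Unlatch and rack the retaining bar of the air-cylinder stand

### The job

Free the air cylinders for filling: lift the draw-latch lever on the cylinder rack past centre until it stands upright and its hook has dropped free of the retaining bar, then lift the bar level, straight up out of its two U brackets, and lay it gently in the two V yokes of the wooden bar rest, roughly centred. Leave the lever up and the bar lying there, and do not knock over or shove anything else.

Things in the scene. Friction and masses are not known exactly. Their poses are not given: they have to be found in the camera images.
- lever (a joint): angle of the latch lever: 0 = latched (lever level, free end away from the bar, on the robot's side); grows as the free end is lifted; 1.9 = its stop, standing up and leaning 19 degrees past vertical towards the bar. Dead centre is at about 0.3; at about 1.4 the slack hook clears the bar and swings down by its weight. Lifting takes up to about 5 N at the grip; friction holds it where it is left.
- lever_hinge (a point): lever pivot, between two fixed upright steel ears, 100 mm above the table, 60 mm in front of the bar's axis and level with it, 60 to 80 mm to one side of mid-bar (either side; the same ears without a lever stand on the other). Axes fixed to the rack: x level towards the bar and cylinders, y the pivot axis (parallel to the bar), z up.
- lever_grip (a point): point on the steel lever's flat handle, 72 mm from the pivot. The handle is 24 mm wide (along the pivot axis), 6 mm thick, reaches from 30 to 90 mm from the pivot, in line with it. x points along the lever to the pivot, y along the pivot axis. Free space of 25 mm or more all round it.
- hook_tip (a point): upturned claw, 14 mm wide, at the hook's far end. Latched, it stands 12 mm behind the bar's axis with a lip over the bar's top, and holds it; freed, the hook hangs down between the ears, this point more than 20 mm below the pivot.
- bar_center (a point): middle of the loose round steel bar (16 mm diameter, 300 mm long, 350 g, 26 mm collars on the last 12 mm), y along it. Starts level, 100 mm above the table, in two open U brackets 125 mm either side of the middle, 10 mm thick, cheeks 18 mm above the bar's axis. Tall cylinders stand 58 mm behind it: a gripper straddling it must lean its body back towards the lever's side.
- bar_end_l (a point): centre of the bar's end face at +150 mm along its y axis
- bar_end_r (a point): centre of the bar's end face at -150 mm along its y axis
- rest_center (a point): where the bar's middle lies when seated centrally in the wooden rest, 95 mm above the table; x along the seated bar (either way round will do), z up. Its two V yokes (90-degree V, tops 20 mm above the seated axis, mouth about 40 mm, 12 mm thick) stand 90 mm either side of it; between them only a 10 mm base board with a wrench, below 30 mm.
- cyl0: bare aluminium air cylinder standing loose on the rack deck, in a row of three 100 mm apart, 52 mm diameter, 192 mm tall (its top is 204 mm above the table), origin at the centre of its underside, axis 84 mm behind the bar's axis (nearest surface 58 mm behind it); to be left standing
- cyl1: bare aluminium air cylinder standing loose on the rack deck, in a row of three 100 mm apart, 52 mm diameter, 192 mm tall (its top is 204 mm above the table), origin at the centre of its underside, axis 84 mm behind the bar's axis (nearest surface 58 mm behind it); to be left standing
- cyl2: bare aluminium air cylinder standing loose on the rack deck, in a row of three 100 mm apart, 52 mm diameter, 192 mm tall (its top is 204 mm above the table), origin at the centre of its underside, axis 84 mm behind the bar's axis (nearest surface 58 mm behind it); to be left standing
- tin0: low round metal tin, 62 mm diameter, 28 mm tall, on the table before the rack; bystander, origin at its underside
- tin1: the same tin beyond the far end of the bar rest; bystander
- wrench: small steel wrench 140 mm long lying on the rest's base board; bystander
- probe: small brass fitting, 22 mm diameter, 40 mm tall, standing on the rack deck (top 52 mm above the table) before the middle of the bar; bystander, origin at its underside
- jar: plastic jar, 56 mm diameter, 115 mm tall, on the table between rack and rest; bystander, origin at its underside

How it is judged:
By the outcome, as a careful person would: the job done as asked, in the order asked, and still so for the second after the job is handed in, with the robot touching nothing.
It also fails if it takes over 64 s, if anything falls off the work surface, if the arm or the gripper's body presses on something with over 40 N, if the wrist force passes 120 N, or if a joint passes its speed limit or range.

### The arm

A 6-joint arm with a two-finger parallel gripper is mounted at the origin on the work surface. World frame = base frame: x ahead of the robot, y to its left, z up, the work surface at z = 0. Lengths are in mm, angles in rad, forces in N, time in s.
With the tool pointing down it reaches from about 200 to 875 mm from the base axis. Payload 3.4 kg.
Tool frame: the origin (TCP) lies at the very end of the fingers, on their centre line; the grasp point (between the pads) lies 19 mm behind it; z points along the fingers, y is the direction in which the jaws open and shut (so a half turn about z gives the same grasp; the last joint's range is limited). The gripper opens to 94 mm and grips with 3 to 60 N. Pads are 16 mm wide; open, the fingers measure 119 mm over their backs; the gripper's body (75 mm by 177 mm) begins 78 mm behind the grasp point.
Start: joints at [1.019, 0.276, 1.505, -0, 1.361, -0.121], TCP at [240.14, 522.492, 205.493] pointing down, gripper open.
Joint ranges: [-2.89, 2.89], [-0.75, 2.08], [0.22, 2.7], [-1.18, 4.32], [0.11, 2.71], [-2.7, 2.7]. Speed limits (rad/s): [2.57, 2.57, 3.14, 3.14, 3.14, 3.14].

### API

Orientations are given as a unit quaternion [w, x, y, z].
In Python, from cell import bot gives the robot as it stands.
- The arm moves only by the tool move_arm, never from a script. Its argument "rows" is a list of rows, each a list of 4 numbers: the shift along the tool's x, y, z in mm, then the turn about the tool's z in degrees. A call has 1 to 12 rows; each row is the pose to reach, as a shift and turn from the pose commanded when the call began, along the tool's axes at that moment; what a row does not reach only later rows make up. A row lasts 1/12 s, in which the tool goes at most 41.7 mm and 7.16 degrees, less where a joint would pass 70% of its speed; a pose out of reach is approached as far as the arm can. A call with a gripper value outside its range is refused whole. "hand" is the opening, from -1 (shut) to 1 (fully open), so that 0 is half open, set as the call begins (left out, the last holds). The fingers move at their own pace and stop on an object; the grip force is fixed at half the most. Time passes only in rows, so rows that repeat a pose let the fingers close. It gives the time, the measured TCP pose, the force and the opening at its end, in the units of the state.
- bot.state(): the state, without advancing time (a new reading comes with each control period).
- bot.get_image(name): name is "scene" or "top" or "wrist"; returns a dict with "color" (420x560x3 uint8, red, green, blue), "camera_matrix" (3x3 intrinsics, pixels), "dist" ([k1, k2, p1, p2, k3] as OpenCV has them; the pictures are not rectified), "R" (3x3) and "t" (3): a world point X has camera coordinates R X + t; the wrist camera has in their place "T_tool_cam" (4x4, takes a point from camera to tool coordinates, whose origin is the TCP and whose axes are the flange's). Camera axes: x right, y down, z forward; pixel columns grow to the right and rows downward; lengths in mm; the calibration is good to about 2 mm. A picture is of the moment at which its call begins: read the wrist's pose just before it. There is no depth.
- bot.job_done(): hands the job in, once; it reports no verdict.
The state is a dict: "clock": time; "q": joint angles; "dq": joint speeds; "joint_torque": joint torques, N m; "ee_pos": TCP position; "eef_rot": TCP orientation; "contact_force": force on the tool from outside, world axes, zero at the start; "torque": the same for the moment, N m; "grip_width": opening from 0.0 (shut) to 1.0 (fully open).
Only numpy, scipy, OpenCV 4.12 (cv2) and the standard library are available. Lean on these libraries where they do the work, as an engineer would, in place of code of your own. Each camera call takes 0.05 s, during which the arm holds its last target. There are 200 camera calls.

## Working session

There is one attempt and no reset: what is moved stays moved. The work goes in short steps, Python scripts to look and compute and a tool call to move; the robot and the scene stay as the last step left them, time stands still between calls to the robot, and variables do not carry over. Pictures are saved under pics/ and viewed, about 8 in all and at most 12, crops included, and the job is handed in when it is done.

Besides the shell and the picture viewer there is one more tool, called after ">>>" by a JSON object that holds its "op" and its "data", one argument or row to a line. move_arm: Moves the arm, as the interface text tells. Its arguments: {"type":"object","properties":{"rows":{"type":"array","items":{"type":"array","items":{"type":"number"}}},"hand":{"type":"number"}},"required":["rows"]}

```bash
mkdir -p pics; ls
python3 - <<'E'
from cell import bot
import cv2,pickle
s=bot.state();print(s)
d={}
for n in("scene","top"):
    i=bot.get_image(n);d[n]=i;cv2.imwrite(f"pics/{n}0.png",i["color"][:,:,::-1]);print(n,i["camera_matrix"],i["dist"],i["R"],i["t"])
i=bot.get_image("wrist");d["wrist"]=i;print(i["T_tool_cam"],i["camera_matrix"])
pickle.dump(d,open("d0.pkl","wb"))
E
```

```text
pics
{'clock': 0.0, 'q': array([ 1.01901888e+00,  2.76564350e-01,  1.50610924e+00,  1.50295791e-05,
        1.36068525e+00, -1.20991863e-01]), 'dq': array([ 2.76090082e-04, -1.77109007e-03, -8.85140590e-04,  8.55697318e-05,
       -6.21847627e-04,  6.32264490e-04]), 'joint_torque': array([-7.58030455e-04, -4.04580259e+01, -2.37230319e+01,  6.98551722e-02,
        3.44320654e-02, -1.62935344e-04]), 'ee_pos': array([239.81159815, 521.98968182, 204.63173685]), 'eef_rot': array([-2.98424636e-04,  2.13732612e-01,  9.76891801e-01, -8.31174036e-04]), 'contact_force': array([ 0.53360473, -0.07428992, -0.58032596]), 'torque': array([-0.01698585,  0.02695665, -0.0443616 ]), 'grip_width': 0.9999349108725875}
scene [[388.71169253   0.         275.37062865]
 [  0.         388.71169253 208.71230993]
 [  0.           0.           1.        ]] [-0.09711229  0.          0.          0.          0.        ] [[ 0.86512484  0.50155298 -0.00190564]
 [ 0.31729353 -0.5502318  -0.7723793 ]
 [-0.38843768  0.66759987 -0.63515871]] [-469.51814086 -124.35538158 1137.97005777]
top [[461.6997317    0.         281.00742018]
 [  0.         461.6997317  214.42568135]
 [  0.           0.           1.        ]] [-0.04184091  0.          0.          0.          0.        ] [[ 0.06171591 -0.99809056  0.00252672]
 [-0.97584194 -0.06087138 -0.20982653]
 [ 0.20957969  0.01048395 -0.97773536]] [ -41.55027401  554.78069378 1240.57567231]
[[-4.98201924e-04 -9.70818704e-01 -2.39814087e-01  6.94330524e+01]
 [ 9.99999445e-01 -7.06351920e-04  7.82014143e-04 -1.36818819e-01]
 [-9.28587098e-04 -2.39813565e-01  9.70818517e-01 -1.78209663e+02]
 [ 0.00000000e+00  0.00000000e+00  0.00000000e+00  1.00000000e+00]] [[324.84426378   0.         280.8587422 ]
 [  0.         324.84426378 207.41970257]
 [  0.           0.           1.        ]]
```

View pics/scene0.png

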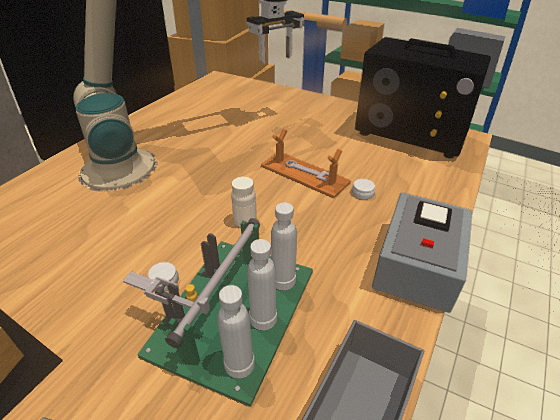

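View pics/top0.png

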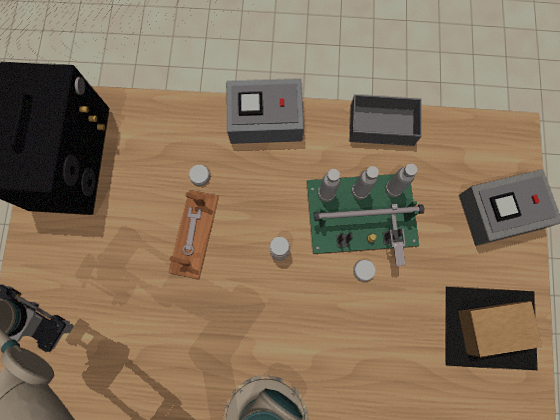

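The scene shows the rack with the lever at its near (−y) end, the jar, and the rest. In the top view the bar runs from (317,216) to (421,209), the lever grip is near (399,253), and the rest yokes are near (197,200) and (182,264).

```bash
cat > h.py <<'E'
import numpy as np,cv2,pickle
from scipy.spatial.transform import Rotation as Ro
def ray(im,uv,R=None,t=None):
    R=im["R"] if R is None else R; t=im["t"] if t is None else t
    p=cv2.undistortPoints(np.array([[uv]],float),np.array(im["camera_matrix"]),np.array(im["dist"]))[0,0]
    return -R.T@t, R.T@np.array([p[0],p[1],1])
def onz(im,uv,z,R=None,t=None):
    o,d=ray(im,uv,R,t); return o+d*(z-o[2])/d[2]
def wristRt(im,s):
    q=s["eef_rot"];Rt=Ro.from_quat([q[1],q[2],q[3],q[0]]).as_matrix()
    T=np.eye(4);T[:3,:3]=Rt;T[:3,3]=s["ee_pos"]
    M=np.linalg.inv(T@np.array(im["T_tool_cam"]));return M[:3,:3],M[:3,3]
def proj(im,X,R=None,t=None):
    R=im["R"] if R is None else R; t=im["t"] if t is None else t
    return cv2.projectPoints(np.array(X,float).reshape(-1,3),cv2.Rodrigues(R)[0],t,np.array(im["camera_matrix"]),np.array(im["dist"]))[0][:,0]
E
python3 - <<'E'
from h import *
d=pickle.load(open("d0.pkl","rb"));c=d["top"]["color"][155:285,165:435,::-1]
cv2.imwrite("pics/c1.png",cv2.resize(c,None,fx=2.96,fy=2.96,interpolation=cv2.INTER_CUBIC))
im=d["top"]
for n,uv,z in[("endl",(315,216),100),("endr",(424,209.5),100),("grip",(399,252),100),("tin0",(365,271),28),("jar",(280,246),115),("y1",(197,199),115),("y2",(182,264),115),("tin1",(199,175),28),("probe",(373,239),52)]:print(n,onz(im,uv,z).round())
E
```

```text
endl [ 549. -100.  100.]
endr [ 586. -398.  100.]
grip [ 464. -330.  100.]
tin0 [ 415. -253.   28.]
jar [459. -10. 115.]
y1 [573. 222. 115.]
y2 [395. 244. 115.]
tin1 [666. 241.  28.]
probe [ 503. -269.   52.]
```

View pics/c1.png

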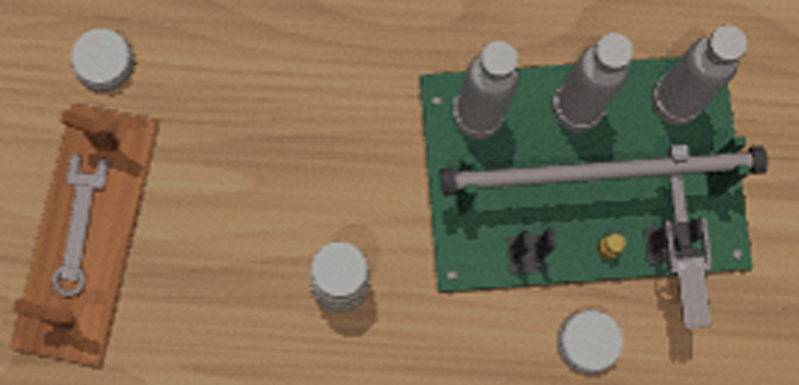

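Run:
```python
from h import *
d=pickle.load(open("d0.pkl","rb"))
a=cv2.resize(d["scene"]["color"][0:100,200:400,::-1],None,fx=3.5,fy=3.5,interpolation=cv2.INTER_CUBIC)
b=cv2.resize(d["wrist"]["color"][:,:,::-1],None,fx=.55,fy=.55)
o=np.zeros((600,700,3),np.uint8);o[:350]=a;o[355:355+231,:308]=b
c=cv2.resize(d["scene"]["color"][195:390,110:330,::-1],(276,245));
c=cv2.resize(d["scene"]["color"][200:380,110:310,::-1],(272,245));o[355:600,320:592]=c
cv2.imwrite("pics/c2.png",o)
q=[-3e-4,.2137,.9769,-8e-4];print(Ro.from_quat([*q[1:],q[0]]).as_matrix().round(2))
P=np.array([240,522,205.]);im=d["scene"]
Rt=Ro.from_quat([*q[1:],q[0]]).as_matrix()
for l in([0,0,0],[0,60,0],[0,-60,0],[0,88,-97],[0,-88,-97],[37,0,-97],[-37,0,-97],[0,0,-274]):
    print(l,((proj(im,P+Rt@np.array(l))[0]-[200,0])*3.5).round())
print("rest",onz(d["top"],(165+86.75/2.96,155+234.5/2.96),10))
f=lambda x,y,z:onz(d["top"],(165+x/2.96,155+y/2.96),z).round(1)
for p in((75,104),(158,120),(102,367),(12,347)):print(f(*p,10))
print(f(697,325,100),f(688,262,100),f(512,240,100),f(541,240,100),f(664,240,100),f(702,240,100))
```

```text
[[-0.91  0.42 -0.  ]
 [ 0.42  0.91 -0.  ]
 [ 0.   -0.   -1.  ]]
[0, 0, 0] [263. 207.]
[0, 60, 0] [314. 195.]
[0, -60, 0] [210. 219.]
[0, 88, -97] [340.  87.]
[0, -88, -97] [181. 116.]
[37, 0, -97] [240.  92.]
[-37, 0, -97] [287. 109.]
[0, 0, -274] [ 263. -115.]
rest [492.52957516 240.70540271  10.        ]
[623.5 265.8  10. ]
[612.1 181.4  10. ]
[365.  213.2  10. ]
[378.5 301.9  10. ]
[ 430.  -334.6  100. ] [ 487.  -325.8  100. ] [ 497.4 -164.7  100. ] [ 499.  -191.1  100. ] [ 505.9 -303.6  100. ] [ 508.1 -338.5  100. ]
```

View pics/c2.png

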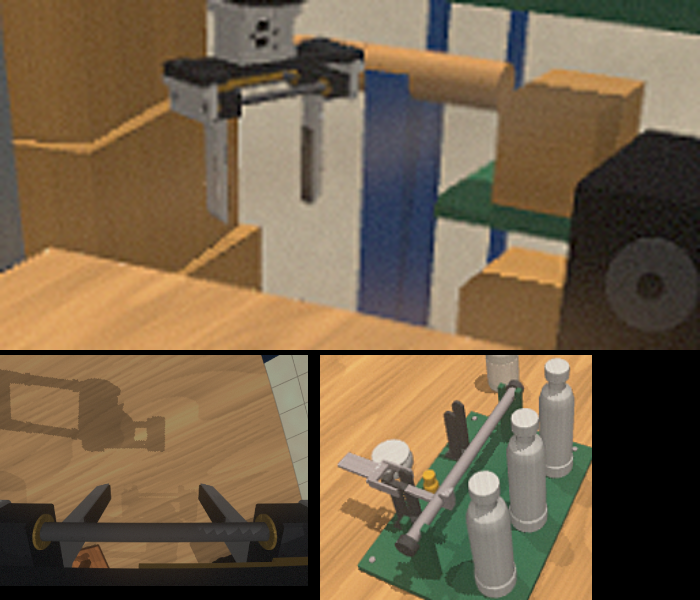

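Top crop: bar ends at (441,181) and (767,159), handle from (688,262) to (697,325), and rest board corners as listed. The gripper body is wide along the jaw axis, so the bar grasp will need a lean. I'll do the lever first, with the tool vertical.

>>> {"op": "move_arm", "data": {
  "rows": [
    [-23, -29, 0, 6.2],
    [-45, -58, 0, 12.4],
    [-68, -86, 0, 18.5],
    [-91, -115, 0, 24.7],
    [-113, -144, 0, 30.9],
    [-136, -173, 0, 37],
    [-159, -202, 0, 43.2],
    [-181, -230, 0, 49.4],
    [-204, -259, 0, 55.5],
    [-227, -288, 0, 61.7],
    [-249, -317, 0, 67.9],
    [-272, -346, 0, 74]
  ],
  "hand": 0.3
}}

```text
clock: 1.15
ee_pos: [342.4, 92.9, 205.5]
eef_rot: [0.0, 0.76, 0.65, 0.0]
contact_force: [0.2, 0.2, -0.8]
grip_width: 0.651
```

>>> {"op": "move_arm", "data": {
  "rows": [
    [-34, 14, 0, 6.2],
    [-68, 28, 0, 12.4],
    [-102, 42, 0, 18.5],
    [-135, 56, 0, 24.7],
    [-169, 70, 0, 30.9],
    [-203, 84, 0, 37],
    [-237, 98, 0, 43.2],
    [-271, 112, 0, 49.4],
    [-305, 126, 0, 55.5],
    [-338, 140, 0, 61.7],
    [-372, 154, 0, 67.9],
    [-406, 168, 0, 74]
  ],
  "hand": 0.3
}}

```text
clock: 2.15
ee_pos: [447.5, -333.9, 205.1]
eef_rot: [-0.0, 0.998, 0.061, -0.0]
contact_force: [0.7, 1.1, 0.1]
grip_width: 0.649
```

Run:
```python
from cell import bot
from h import *
s=bot.state();im=bot.get_image("wrist");print(s["ee_pos"],s["eef_rot"],s["q"].round(3))
pickle.dump((s,im),open("w1.pkl","wb"))
R,t=wristRt(im,s)
for n,X in(("grip",[445.6,-333,103]),("hinge",[517,-324,100]),("bar",[567.5,-249,100])):print(n,proj(im,X,R,t))
cv2.imwrite("pics/w1.png",im["color"][:,:,::-1])
```

```text
[ 447.48496486 -333.89719485  205.07495086] [-3.43401244e-04  9.98143136e-01  6.09109517e-02 -1.37766370e-04] [-0.766  0.251  1.541  0.     1.35   0.683]
grip [[279.93931517 209.28892807]]
hinge [[279.55926323 126.10533478]]
bar [[195.41524444  51.77937614]]
```

View pics/w1.png

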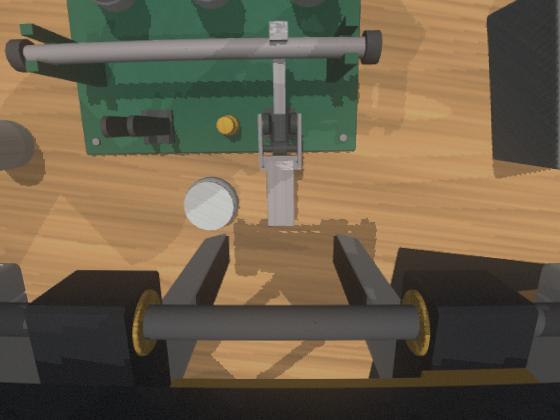

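The wrist view confirms the estimates: handle end at (280,226), predicted 229, and bar mid at (195,50). Lowering onto the handle and gripping.

>>> {"op": "move_arm", "data": {
  "rows": [
    [0, 0, 30, 0],
    [0, 0, 60, 0],
    [0, 0, 90, 0],
    [0, 0, 112, 0],
    [0, 0, 124, 0],
    [0, 0, 124, 0]
  ],
  "hand": 0.0
}}

```text
clock: 2.7
ee_pos: [445.5, -330.1, 78.1]
eef_rot: [-0.003, 0.998, 0.064, -0.002]
contact_force: [0.1, 0.1, -0.5]
grip_width: 0.5
```

>>> {"op": "move_arm", "data": {
  "rows": [
    [0, 0, 0, 0],
    [0, 0, 0, 0],
    [0, 0, 0, 0],
    [0, 0, 0, 0],
    [0, 0, 0, 0],
    [0, 0, 0, 0]
  ],
  "hand": -1
}}

```text
clock: 3.2
ee_pos: [448.4, -333.2, 82.7]
eef_rot: [0.001, 0.998, 0.064, 0.001]
contact_force: [-0.6, -2.2, 2.7]
grip_width: 0.249
```

>>> {"op": "move_arm", "data": {
  "rows": [
    [0, 0, -3.5, 0],
    [0.5, 0, -8.4, 0],
    [1.4, 0, -13.9, 0],
    [2.7, 0, -19.3, 0],
    [4.5, 0, -24.7, 0],
    [7, 0, -30.4, 0],
    [10, 0, -36, 0],
    [13.9, 0, -41.8, 0],
    [18.3, 0, -47.2, 0],
    [23.3, 0, -52.1, 0],
    [28.7, 0, -56.5, 0],
    [34.6, 0, -60.4, 0]
  ]
}}

```text
clock: 4.2
ee_pos: [480.0, -328.8, 141.9]
eef_rot: [0.001, 0.998, 0.064, -0.002]
contact_force: [-2.0, -6.5, -4.7]
grip_width: 0.25
```

>>> {"op": "move_arm", "data": {
  "rows": [
    [6.2, 0.5, -3.2, 0],
    [12.7, 1, -5.8, 0],
    [19.4, 1.5, -7.7, 0],
    [26.3, 1.5, -9, 0],
    [33.2, 2, -9.6, 0],
    [40.2, 2, -9.4, 0],
    [45.8, 2, -8.8, 0],
    [51.3, 2, -7.8, 0],
    [55.4, 2, -6.7, 0],
    [57.5, 2, -6, 0],
    [57.5, 2, -6, 0],
    [57.5, 2, -6, 0]
  ]
}}

```text
clock: 5.2
ee_pos: [539.3, -321.8, 148.9]
eef_rot: [-0.0, 0.998, 0.064, 0.0]
contact_force: [1.3, 0.4, -0.4]
grip_width: 0.03
```

Run:
```python
from cell import bot
from h import *
a=bot.get_image("scene")["color"][180:390,100:310,::-1]
w=bot.get_image("wrist")["color"][:,:,::-1]
o=np.zeros((500,800,3),np.uint8);o[:,:500]=cv2.resize(a,(500,500),interpolation=cv2.INTER_CUBIC);o[:225,500:]=cv2.resize(w,(300,225))
cv2.imwrite("pics/c3.png",o);print(bot.state()["q"].round(3))
```

```text
[-6.490e-01  3.900e-01  1.478e+00  1.000e-03  1.276e+00  7.930e-01]
```

View pics/c3.png

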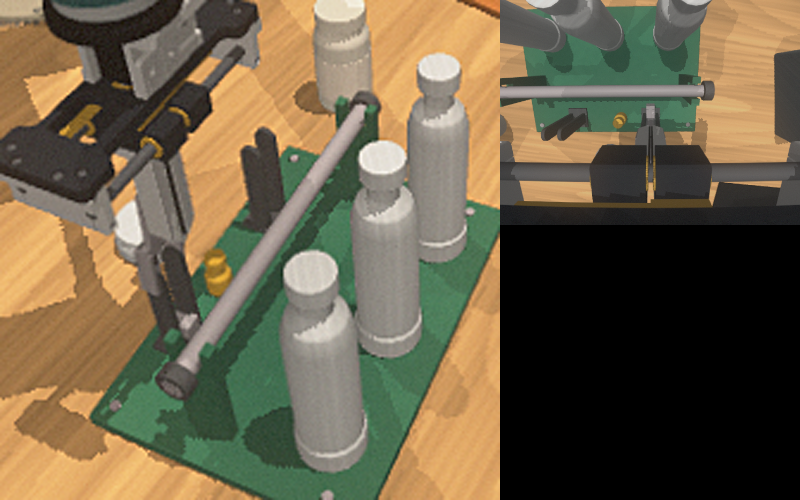

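The hook has dropped between the ears (claw at about (187,325) in the crop), but the grip slipped off near the top. I'll rise, back off, and push the lever home from the robot's side with shut fingers.

>>> {"op": "move_arm", "data": {
  "rows": [
    [0, 0, -20, 0],
    [0, 0, -40, 0],
    [0, 0, -65, 0],
    [-30, 0, -68, 0],
    [-60, 0, -68, 0],
    [-90, 0, -68, 0],
    [-115, 0, -68, 0],
    [-115, 0, -68, 0]
  ],
  "hand": -1
}}

```text
clock: 5.97
ee_pos: [420.1, -335.8, 215.6]
eef_rot: [-0.002, 0.998, 0.062, -0.002]
contact_force: [-0.2, -0.4, -0.1]
grip_width: 0.01
```

Run:
```python
from cell import bot
from h import *
a=bot.get_image("scene")["color"][180:390,100:310,::-1]
s=bot.state();im=bot.get_image("wrist");w=im["color"][:,:,::-1]
R,t=wristRt(im,s);n=np.array([.992,.123,0]);print(s["ee_pos"])
for A in(1.2,1.4,1.6,1.9):print(A,(proj(im,np.array([517,-324,100])+90*(-np.cos(A)*n+np.array([0,0,np.sin(A)])),R,t)*400/560).round())
o=np.zeros((500,800,3),np.uint8);o[:400,:400]=cv2.resize(a,(400,400),interpolation=cv2.INTER_CUBIC);o[:300,400:]=cv2.resize(w,(400,300))
cv2.imwrite("pics/c4.png",o)
```

```text
[ 422.74372602 -336.15984169  215.77324283]
1.2 [[200.  99.]]
1.4 [[200.  78.]]
1.6 [[201.  56.]]
1.9 [[201.  23.]]
```

View pics/c4.png

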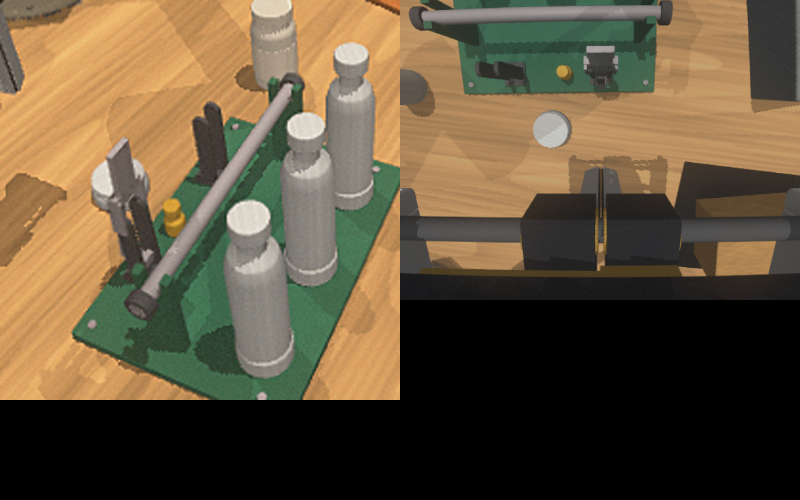

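The wrist view puts the lever tip at row 48 of the half-size crop, so the lever is at about 1.67 rad with the hook hanging. A gentle push will take it towards 1.85.

>>> {"op": "move_arm", "data": {
  "rows": [
    [0, 0, 28, 0],
    [0, 0, 56, 0],
    [25, 0, 56, 0],
    [50, 0, 56, 0],
    [75, 0, 56, 0],
    [84, 0, 56, 0],
    [90, 0, 56, 0],
    [95, 0, 56, 0],
    [100, 0, 56, 0],
    [103, 0, 56, 0],
    [103, 0, 56, 0],
    [103, 0, 56, 0]
  ]
}}

```text
clock: 7.07
ee_pos: [527.2, -324.2, 160.2]
eef_rot: [0.0, 0.998, 0.064, 0.0]
contact_force: [0.6, -0.6, 0.1]
grip_width: 0.008
```

>>> {"op": "move_arm", "data": {
  "rows": [
    [-8, 0, -10, 0],
    [-15, 0, -45, 0],
    [-15, 0, -80, 0],
    [-12, -20, -110, 7],
    [-8, -55, -130, 14],
    [-4, -95, -150, 7],
    [0, -135, -165, 0],
    [4, -175, -180, -7],
    [8, -215, -190, -14],
    [12, -255, -190, -21],
    [16, -295, -190, -28],
    [20, -335, -190, -35]
  ]
}}

```text
clock: 8.07
ee_pos: [503.4, 11.2, 351.6]
eef_rot: [0.001, 0.932, 0.363, 0.001]
contact_force: [0.8, 0.5, -0.0]
grip_width: 0.005
```

>>> {"op": "move_arm", "data": {
  "rows": [
    [9, -9, 0, -6.8],
    [17, -18, 0, -13.6],
    [26, -28, 0, -20.4],
    [34, -37, 0, -27.2],
    [58, -20, 0, -34],
    [83, -2, 0, -40.8],
    [107, 15, 0, -47.6],
    [131, 32, 0, -54.4],
    [156, 50, 0, -54.4],
    [188, 73, 0, -54.4],
    [220, 96, 0, -54.4],
    [253, 119, 0, -54.4]
  ]
}}

```text
clock: 9.07
ee_pos: [772.3, 91.4, 351.9]
eef_rot: [0.001, 0.665, 0.747, 0.001]
contact_force: [1.5, -0.5, 0.9]
grip_width: 0.005
```

>>> {"op": "move_arm", "data": {
  "rows": [
    [0, 40, 0, 0],
    [0, 80, 0, 0],
    [0, 120, 0, 0],
    [0, 160, 0, 0],
    [0, 200, 0, 0],
    [0, 230, 0, 0],
    [0, 230, 0, 0]
  ]
}}

```text
clock: 9.65
ee_pos: [891.3, 106.0, 299.6]
eef_rot: [0.014, 0.664, 0.747, 0.015]
contact_force: [0.9, -0.2, 0.2]
grip_width: 0.009
```

Run:
```python
from cell import bot
s=bot.state();print(s["q"].round(3),s["ee_pos"],s["eef_rot"],s["clock"])
```

```text
[ 0.04   0.863  0.221  0.003  2.017 -0.076] [891.28157139 105.97281209 299.62454499] [0.01352709 0.66441294 0.74709151 0.01505795] 9.65
```

>>> {"op": "move_arm", "data": {
  "rows": [
    [0, 40, -20, 0],
    [0, 80, -50, 0],
    [0, 120, -80, 0],
    [0, 160, -110, 0],
    [0, 200, -140, 0],
    [0, 240, -170, 0]
  ]
}}

```text
clock: 10.15
ee_pos: [897.0, 106.8, 313.6]
eef_rot: [0.026, 0.664, 0.747, 0.029]
contact_force: [-0.6, 0.5, -0.3]
grip_width: 0.008
```

Run:
```python
from cell import bot
s=bot.state();q=s["q"];print(q.round(3),3.14159-q[1]-q[2]-q[4],s["ee_pos"],s["eef_rot"],s["clock"])
```

```text
[ 0.039  0.848  0.221  0.007  1.996 -0.075] 0.07662270367647062 [896.96918179 106.78900024 313.63591349] [0.02552843 0.66397763 0.74676497 0.02870695] 10.15
```

Each unreachable outward request leaves some outward lean in the commanded pose, and it accumulates. I'll keep going until the lean is about 20°.

>>> {"op": "move_arm", "data": {
  "rows": [
    [0, 41, 0, 0],
    [0, 300, 0, 0],
    [0, 600, 0, 0]
  ]
}}

```text
clock: 10.4
ee_pos: [936.3, 111.3, 272.8]
eef_rot: [0.037, 0.663, 0.746, 0.042]
contact_force: [1.0, -0.6, -0.0]
grip_width: 0.006
```

>>> {"op": "move_arm", "data": {
  "rows": [
    [0, 41, 0, 0]
  ]
}}

```text
clock: 10.48
ee_pos: [952.5, 113.2, 260.4]
eef_rot: [0.045, 0.663, 0.746, 0.05]
contact_force: [-0.3, 1.1, -0.9]
grip_width: 0.006
```

>>> {"op": "move_arm", "data": {
  "rows": [
    [0, 41, -20, 0],
    [0, 41, -20, 0]
  ]
}}

```text
clock: 10.65
ee_pos: [961.7, 114.2, 270.2]
eef_rot: [0.056, 0.662, 0.745, 0.064]
contact_force: [-0.3, -0.5, -0.5]
grip_width: 0.004
```

>>> {"op": "move_arm", "data": {
  "rows": [
    [0, 40, -12, 0]
  ]
}}

```text
clock: 10.73
ee_pos: [971.9, 115.4, 276.0]
eef_rot: [0.067, 0.661, 0.744, 0.075]
contact_force: [0.6, 0.3, 0.2]
grip_width: 0.004
```

>>> {"op": "move_arm", "data": {
  "rows": [
    [0, 40, -12, 0]
  ]
}}

```text
clock: 10.82
ee_pos: [982.8, 116.7, 281.1]
eef_rot: [0.077, 0.66, 0.742, 0.087]
contact_force: [0.4, 0.6, -0.4]
grip_width: 0.007
```

>>> {"op": "move_arm", "data": {
  "rows": [
    [0, 40, -12, 0]
  ]
}}

```text
clock: 10.9
ee_pos: [992.8, 117.9, 286.8]
eef_rot: [0.088, 0.659, 0.741, 0.099]
contact_force: [0.3, 0.2, 0.5]
grip_width: 0.006
```

>>> {"op": "move_arm", "data": {
  "rows": [
    [0, 40, -12, 0]
  ]
}}

```text
clock: 10.98
ee_pos: [1002.4, 118.9, 293.4]
eef_rot: [0.098, 0.657, 0.739, 0.11]
contact_force: [-0.5, 0.1, -0.6]
grip_width: 0.005
```

>>> {"op": "move_arm", "data": {
  "rows": [
    [0, 40, -12, 0]
  ]
}}

```text
clock: 11.07
ee_pos: [1011.3, 120.0, 301.2]
eef_rot: [0.108, 0.656, 0.737, 0.122]
contact_force: [-0.5, -0.9, -0.4]
grip_width: 0.006
```

>>> {"op": "move_arm", "data": {
  "rows": [
    [0, 40, -12, 0]
  ]
}}

```text
clock: 11.15
ee_pos: [1019.8, 121.0, 309.8]
eef_rot: [0.118, 0.654, 0.735, 0.133]
contact_force: [0.1, -0.1, -0.8]
grip_width: 0.006
```

Run:
```python
from cell import bot
from h import *
s=bot.state();q=s["q"];print(q.round(3),3.14159-q[1]-q[2]-q[4],s["ee_pos"],s["eef_rot"],s["clock"])
r=s["eef_rot"];print(Ro.from_quat([*r[1:],r[0]]).as_matrix().round(3))
```

```text
[ 0.04   0.879  0.22   0.027  1.686 -0.069] 0.356227305568779 [1019.79988754  120.97347663  309.84481711] [0.11791727 0.65388201 0.7354457  0.13286632] 11.15
[[-0.117  0.93   0.347]
 [ 0.993  0.11   0.041]
 [ 0.     0.35  -0.937]]
```

The lean is now 20.5° about the bar direction. Heading to hover over the bar, level at z≈310.

>>> {"op": "move_arm", "data": {
  "rows": [
    [-15, -24, -9, 0],
    [-31, -49, -18, 0],
    [-47, -74, -28, 0],
    [-63, -98, -37, 0],
    [-79, -123, -46, 0],
    [-94, -148, -55, 0],
    [-110, -172, -64, 0],
    [-126, -197, -74, 0],
    [-142, -221, -83, 0],
    [-157, -246, -92, 0],
    [-173, -271, -101, 0],
    [-189, -295, -110, 0]
  ],
  "hand": 0.1
}}

```text
clock: 12.15
ee_pos: [727.7, -104.3, 310.8]
eef_rot: [0.118, 0.654, 0.736, 0.132]
contact_force: [0.0, -0.9, -0.2]
grip_width: 0.55
```

>>> {"op": "move_arm", "data": {
  "rows": [
    [-15, -24, -9, 0],
    [-31, -49, -18, 0],
    [-47, -74, -28, 0],
    [-63, -98, -37, 0],
    [-79, -123, -46, 0],
    [-94, -148, -55, 0],
    [-110, -172, -64, 0],
    [-126, -197, -74, 0],
    [-126, -197, -74, 0],
    [-126, -197, -74, 0]
  ]
}}

```text
clock: 12.98
ee_pos: [534.3, -254.5, 311.5]
eef_rot: [0.119, 0.655, 0.735, 0.132]
contact_force: [0.4, 0.3, 1.0]
grip_width: 0.549
```

Run:
```python
from cell import bot
from h import *
s=bot.state();im=bot.get_image("wrist");q=s["q"];print(q.round(3),s["ee_pos"],s["eef_rot"],s["clock"])
r=s["eef_rot"];print(Ro.from_quat([*r[1:],r[0]]).as_matrix().round(3))
R,t=wristRt(im,s);pickle.dump((s,im),open("w2.pkl","wb"))
b=np.array([567.5,-249,100]);u=np.array([-.123,.992,0])
print(proj(im,[b,b+150*u,b-150*u],R,t).round())
cv2.imwrite("pics/w2.png",im["color"][:,:,::-1])
```

```text
[-0.739  0.095  1.538  0.278  1.278 -0.904] [ 534.28460717 -254.51152378  311.46190014] [0.11879054 0.65483249 0.73461693 0.13198931] 12.9833
[[-0.114  0.931  0.347]
 [ 0.993  0.108  0.038]
 [-0.002  0.349 -0.937]]
[[246. 185.]
 [242.  51.]
 [250. 296.]]
```

View pics/w2.png

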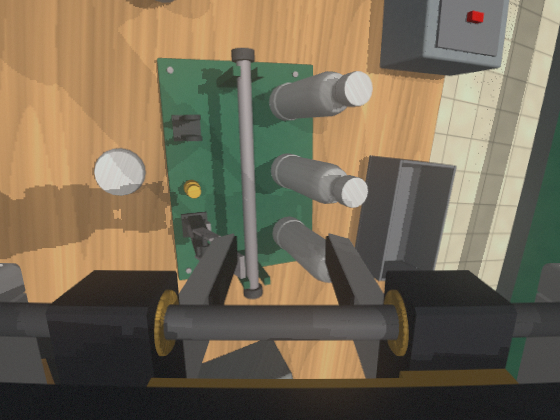

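Bar ends at (243,51) and (254,297), against predictions of (242,51) and (250,296): the bar sits about 2–3 mm further out, with a 1° yaw difference. Descending along the tool axis.

>>> {"op": "move_arm", "data": {
  "rows": [
    [0.5, -10, 30, -1],
    [1, -20, 60, -1],
    [1.5, -30, 90, -1],
    [1.8, -40, 117, -1],
    [1.8, -40, 137, -1],
    [1.8, -40, 157, -1],
    [1.8, -40, 177, -1],
    [1.8, -40, 197, -1],
    [1.8, -40, 212, -1],
    [1.8, -40, 222, -1],
    [1.8, -40, 227, -1],
    [1.8, -40, 227, -1]
  ]
}}

```text
clock: 14.03
ee_pos: [576.4, -245.6, 81.9]
eef_rot: [0.118, 0.647, 0.742, 0.131]
contact_force: [0.4, -0.4, -0.1]
grip_width: 0.548
```

>>> {"op": "move_arm", "data": {
  "rows": [
    [0, 0, 0, 0],
    [0, 0, 0, 0],
    [0, 0, 0, 0],
    [0, 0, 0, 0],
    [0, 0, 0, 0],
    [0, 0, 0, 0],
    [0, 0, 0, 0],
    [0, 0, 0, 0]
  ],
  "hand": -1
}}

```text
clock: 14.7
ee_pos: [576.0, -246.9, 83.1]
eef_rot: [0.119, 0.648, 0.741, 0.131]
contact_force: [-1.4, -0.1, 3.0]
grip_width: 0.161
```

Run:
```python
from cell import bot
from h import *
s=bot.state();im=bot.get_image("wrist");sc=bot.get_image("scene")["color"][180:390,100:310,::-1];print(s)
r=s["eef_rot"];print(Ro.from_quat([*r[1:],r[0]]).as_matrix().round(3))
o=np.zeros((420,800,3),np.uint8);o[:400,:400]=cv2.resize(sc,(400,400),interpolation=cv2.INTER_CUBIC);o[:300,400:]=cv2.resize(im["color"][:,:,::-1],(400,300))
cv2.imwrite("pics/c5.png",o)
```

```text
{'clock': 14.7, 'q': array([-0.67276818,  0.31379136,  1.85398664,  0.36982122,  0.75296876,
       -1.05068132]), 'dq': array([ 8.65648350e-04, -1.05734167e-03, -6.63044304e-05, -2.89614373e-03,
        8.21752584e-04, -2.09739548e-03]), 'joint_torque': array([ 1.40547417e-01, -3.70656323e+01, -1.92156905e+01,  9.83424336e-01,
       -8.98738001e-01,  4.06642182e-03]), 'ee_pos': array([ 576.01071907, -246.85757015,   83.1475824 ]), 'eef_rot': array([0.11866039, 0.64761686, 0.7411689 , 0.13107545]), 'contact_force': array([-1.36673177, -0.06426798,  3.00535231]), 'torque': array([-0.01306019,  0.14789076, -0.02542276]), 'grip_width': 0.1614690300801266}
[[-0.133  0.929  0.346]
 [ 0.991  0.127  0.041]
 [-0.006  0.348 -0.937]]
```

View pics/c5.png

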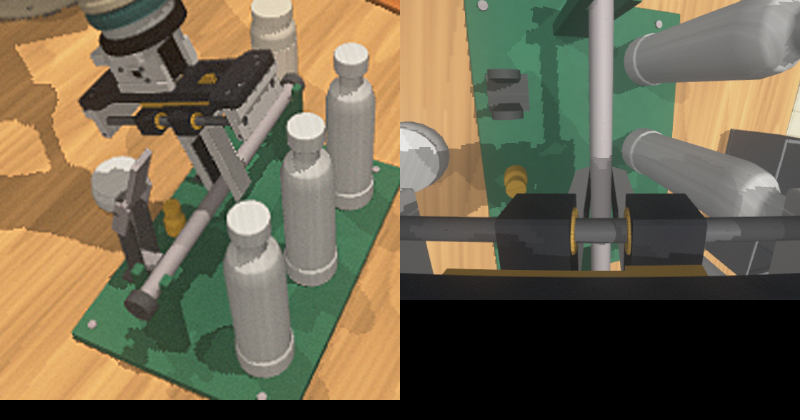

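The bar is gripped (15 mm), the lever is upright and leaning to the bar, and the body is clear of the cylinders. Lifting straight up.

>>> {"op": "move_arm", "data": {
  "rows": [
    [0, 1, -2.8, 0],
    [0, 2.1, -5.6, 0],
    [0, 3.5, -9.4, 0],
    [-0.1, 5.2, -14, 0],
    [-0.2, 7, -18.7, 0],
    [-0.2, 8.7, -23.4, 0],
    [-0.2, 10.4, -28.1, 0],
    [-0.3, 13.9, -37.5, 0],
    [-0.4, 17.4, -46.8, 0],
    [-0.5, 22.6, -60.9, 0],
    [-0.6, 29.6, -79.6, 0],
    [-0.7, 36.5, -98.4, 0]
  ]
}}

```text
clock: 15.8
ee_pos: [575.3, -246.6, 188.9]
eef_rot: [0.118, 0.648, 0.741, 0.131]
contact_force: [0.7, -1.0, -3.5]
grip_width: 0.159
```

>>> {"op": "move_arm", "data": {
  "rows": [
    [0, 7, -18.7, 0],
    [0, 14, -37, 0],
    [0, 21, -56, 0],
    [0, 28, -75, 0],
    [0, 38, -103, 0],
    [0, 45, -122, 0],
    [0, 52, -140, 0],
    [0, 52, -140, 0]
  ]
}}

```text
clock: 16.47
ee_pos: [577.5, -247.1, 343.3]
eef_rot: [0.123, 0.647, 0.741, 0.131]
contact_force: [1.6, -0.4, -2.8]
grip_width: 0.162
```

```bash
cat > k.py <<'E'
import numpy as np
from scipy.optimize import least_squares
S=[(.2766,1.5061,1.3607,574.4,204.6),(.251,1.541,1.350,558.3,205.07),(.863,.221,2.017,897.6,299.6),(.848,.221,1.996,903.3,313.6),(.879,.22,1.686,1027,309.8),(.39,1.478,1.276,628,148.9)]
def fk(p,a,b,c):
    h,L1,o,L2,L3=p
    t=a+b; w=a+b+c
    r=L1*np.sin(a)+L2*np.sin(t)+o*np.cos(t)+L3*np.sin(w)
    z=h+L1*np.cos(a)+L2*np.cos(t)-o*np.sin(t)+L3*np.cos(w); return r,z
f=lambda p:np.concatenate([np.subtract(fk(p,*s[:3]),s[3:]) for s in S])
P=least_squares(f,[330,400,0,400,300]).x
E
python3 - <<'E'
from k import *
print(P.round(1),f(P).round(1))
for tilt in(.35,0):
  for z in(300,400,500,600,700):
    out=[]
    for a in np.arange(-.75,2.0,.05):
      for b in np.arange(1.2,2.71,.02):
        c=np.pi-tilt-a-b
        if .11<=c<=2.71:
            r,zz=fk(P,a,b,c)
            if abs(zz-z)<10:out.append((r,a,b,c))
    print(tilt,z,np.round(min(out),2) if out else None)
E
```

```text
[128.8 634.4  55.6 422.9 390.7] [-0.1  0.5 -0.5  0.5  0.1 -0.  -0.1 -0.1 -0.   0.2  0.4 -1.1]
0.35 300 [120.42  -0.75   2.     1.54]
0.35 400 [89.26 -0.75  1.76  1.78]
0.35 500 [25.01 -0.75  1.48  2.06]
0.35 600 [-23.16  -0.7    1.2    2.29]
0.35 700 None
0 300 [-19.14  -0.75   1.94   1.95]
0 400 [-56.08  -0.75   1.7    2.19]
0 500 [-132.22   -0.75    1.4     2.49]
0 600 None
0 700 None
```

Run:
```python
from h import *
d=pickle.load(open("d0.pkl","rb"));im=d["scene"];tp=d["top"]
for az in(80,90,100,110,120,130,140):
    a=np.radians(az);o=[]
    for r in(700,950):
        for z in(0,300):
            X=np.array([r*np.cos(a),r*np.sin(a),z]);o.append(tuple(proj(im,X)[0].round().astype(int).tolist()))
    print(az,o,proj(tp,X)[0].round())
for uv in((215,72),(70,150),(0,185),(175,70),(272,68),(490,135)):print(uv,onz(im,uv,0).round())
```

```text
80 [(271, 93), (270, 15), (308, 76), (311, 4)] [-149.  336.]
90 [(247, 87), (244, 11), (277, 69), (277, -1)] [-171.  413.]
100 [(222, 82), (216, 8), (245, 64), (242, -4)] [-180.  493.]
110 [(196, 80), (187, 7), (213, 61), (207, -5)] [-175.  576.]
120 [(169, 79), (158, 7), (180, 61), (171, -4)] [-155.  658.]
130 [(141, 81), (127, 9), (147, 62), (135, -2)] [-121.  735.]
140 [(113, 84), (96, 13), (112, 66), (97, 1)] [-72. 805.]
(215, 72) [-224.  775.    0.]
(70, 150) [-221.   -8.    0.]
(0, 185) [-246. -242.    0.]
(175, 70) [-408.  710.    0.]
(272, 68) [-24. 946.   0.]
(490, 135) [945. 781.   0.]
```

```bash
cat > go.py <<'E'
import sys
from cell import bot
from h import *
# usage: go.py turn n x y z [x y z ...]: total shift in tool axes per waypoint
s=bot.state();r=s["eef_rot"];R=Ro.from_quat([*r[1:],r[0]]).as_matrix()
v=np.array(sys.argv[1:],float).reshape(-1,3)
print("pos",s["ee_pos"].round(1),"q",s["q"].round(2),"clock",s["clock"]);print(R.round(3))
x,z=R[:,0],R[:,2]
print("x az %.1f slope %.3f; tilt %.3f az %.1f"%(np.degrees(np.arctan2(x[1],x[0])),x[2],np.arccos(-z[2]),np.degrees(np.arctan2(z[1],z[0]))))
for w in v:
    d=w-s["ee_pos"];print(w,(R.T@d).round(1),"len",np.linalg.norm(d).round())
E
python3 go.py 560 100 500 300 450 650 -220 450 680
```

```text
pos [ 577.5 -247.1  343.3] q [-0.67  0.13  1.42  0.26  1.33 -0.84] clock 16.4667
[[-0.133  0.926  0.353]
 [ 0.991  0.129  0.035]
 [-0.013  0.354 -0.935]]
x az 97.6 slope -0.013; tilt 0.362 az 5.7
[560. 100. 500.] [ 344.3   84.  -140.5] len 381.0
[300. 450. 650.] [ 723.8  -58.6 -360.1] len 811.0
[-220.  450.  680.] [ 792.5 -529.6 -571.6] len 1111.0
```

>>> {"op": "move_arm", "data": {
  "rows": [
    [29, 7, -12, 0],
    [57, 14, -23, 0],
    [86, 21, -35, 0],
    [115, 28, -47, 0],
    [143, 35, -59, 0],
    [172, 42, -70, 0],
    [201, 49, -82, 0],
    [230, 56, -94, 0],
    [258, 63, -105, 0],
    [287, 70, -117, 0],
    [316, 77, -129, 0],
    [344, 84, -140, 0]
  ]
}}

```text
clock: 17.47
ee_pos: [558.5, 101.4, 495.3]
eef_rot: [0.118, 0.648, 0.741, 0.13]
contact_force: [1.0, 0.2, -4.1]
grip_width: 0.157
```

>>> {"op": "move_arm", "data": {
  "rows": [
    [32, -12, -18, 0],
    [63, -24, -37, 0],
    [95, -36, -55, 0],
    [126, -48, -73, 0],
    [158, -59, -91, 0],
    [190, -71, -110, 0],
    [221, -83, -128, 0],
    [253, -95, -146, 0],
    [285, -107, -165, 0],
    [316, -119, -183, 0],
    [348, -131, -201, 0],
    [380, -143, -220, 0]
  ]
}}

```text
clock: 18.47
ee_pos: [298.4, 450.1, 650.0]
eef_rot: [0.118, 0.647, 0.742, 0.13]
contact_force: [0.7, 0.8, -1.8]
grip_width: 0.16
```

```bash
python3 go.py -220 450 680
python3 - <<'E'
from cell import bot
from h import *
a=bot.get_image("scene")["color"][:,:,::-1];w=bot.get_image("wrist")["color"][:,:,::-1]
o=np.zeros((300,800,3),np.uint8);o[:,:400]=cv2.resize(a,(400,300),interpolation=cv2.INTER_AREA);o[:,400:]=cv2.resize(w,(400,300),interpolation=cv2.INTER_AREA)
cv2.imwrite("pics/c6.png",o)
E
```

```text
pos [298.4 450.1 650. ] q [ 1.06  0.2   0.57 -0.34  2.14  0.71] clock 18.4667
[[-0.134  0.929  0.344]
 [ 0.991  0.128  0.041]
 [-0.006  0.346 -0.938]]
x az 97.7 slope -0.006; tilt 0.354 az 6.8
[-220.  450.  680.] [  69.2 -471.4 -206.4] len 519.0
```

View pics/c6.png

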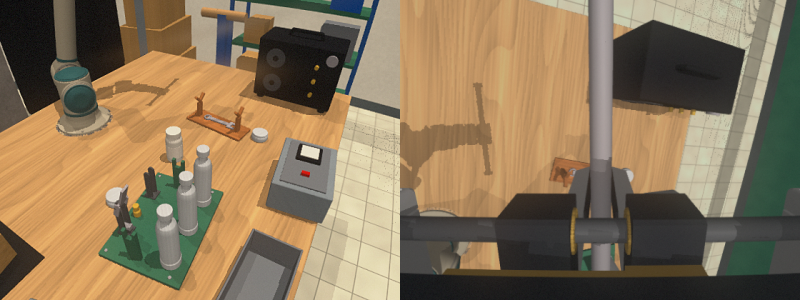

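Pic 10: rack and cylinders all standing, bar held, free space around the arm. I'll turn the bar to the rest's heading and cancel the lean component along it by pushing at the arm's reach limit on an azimuth of about 115°, high up.

>>> {"op": "move_arm", "data": {
  "rows": [
    [5, -34, -15, -6.2],
    [10, -68, -30, -12.4],
    [15, -102, -45, -18.6],
    [20, -136, -60, -24.8],
    [25, -170, -75, -31],
    [30, -204, -90, -37.2],
    [35, -238, -105, -43.4],
    [40, -272, -120, -49.6],
    [45, -306, -135, -55.8],
    [50, -340, -150, -62],
    [55, -375, -165, -68.2],
    [60, -408, -180, -74.4]
  ]
}}

```text
clock: 19.57
ee_pos: [-149.1, 448.0, 674.4]
eef_rot: [0.174, 0.065, 0.982, 0.033]
contact_force: [-7.1, 2.2, 17.2]
grip_width: 0.164
```

```bash
python3 go.py -220 472 700 -250 536 765
python3 - <<'E'
from k import *
for a in(.1,.2,.3,.4,.5):print(a,[np.round(fk(P,a,.22,np.pi-t-a-.22)) for t in(0,.3,.6)])
E
```

```text
pos [-149.1  448.   674.4] q [ 2.02  0.37  0.22 -0.65  2.57  0.03] clock 19.5667
[[-0.931  0.116  0.345]
 [ 0.139  0.989  0.043]
 [-0.337  0.087 -0.938]]
x az 171.5 slope -0.337; tilt 0.355 az 7.0
[-220.  472.  700.] [ 60.7  17.7 -47.4] len 79.0
[-250.  536.  765.] [  75.7   83.3 -116. ] len 162.0
0.1 [array([249., 753.]), array([365., 771.]), array([470., 822.])]
0.2 [array([349., 723.]), array([465., 741.]), array([570., 792.])]
0.3 [array([446., 684.]), array([561., 701.]), array([667., 752.])]
0.4 [array([538., 634.]), array([654., 652.]), array([759., 703.])]
0.5 [array([625., 576.]), array([740., 594.]), array([845., 644.])]
```

>>> {"op": "move_arm", "data": {
  "rows": [
    [19.5, 21.4, -30, 0],
    [39, 43, -60, 0],
    [58, 64, -90, 0]
  ]
}}

```text
clock: 19.82
ee_pos: [-180.5, 466.0, 659.0]
eef_rot: [0.173, 0.066, 0.982, 0.043]
contact_force: [0.4, 0.1, -3.7]
grip_width: 0.164
```

```bash
python3 go.py -250 536 765; python3 -c "
from cell import bot;print(bot.state()['contact_force'])"
```

```text
pos [-180.5  466.   659. ] q [ 2.06  0.4   0.22 -0.63  2.54  0.1 ] clock 19.8167
[[-0.931  0.114  0.346]
 [ 0.144  0.988  0.062]
 [-0.334  0.107 -0.936]]
x az 171.2 slope -0.334; tilt 0.359 az 10.1
[-250.  536.  765.] [  39.4   72.6 -118.9] len 145.0
[ 0.42405229  0.11045786 -3.71369822]
```

>>> {"op": "move_arm", "data": {
  "rows": [
    [0, 41, 0, 0],
    [0, 82, 0, 0]
  ]
}}

```text
clock: 19.98
ee_pos: [-161.0, 523.2, 640.3]
eef_rot: [0.172, 0.064, 0.982, 0.053]
contact_force: [-0.3, 1.3, -3.4]
grip_width: 0.162
```

```bash
python3 go.py -250 536 765
```

```text
pos [-161.   523.2  640.3] q [ 1.99  0.43  0.22 -0.59  2.47  0.08] clock 19.9833
[[-0.933  0.108  0.345]
 [ 0.145  0.986  0.082]
 [-0.331  0.126 -0.935]]
x az 171.2 slope -0.331; tilt 0.362 az 13.4
[-250.  536.  765.] [  43.6   18.8 -146.2] len 154.0
```

Tangential lean barely helps here, because the roll joint is offset. I'll swing further round, with the bar turned tangential and level, so the push cancels the lean directly.

```bash
python3 go.py -300 400 600 -400 250 590
```

```text
pos [-161.   523.2  640.3] q [ 1.99  0.43  0.22 -0.59  2.47  0.08] clock 19.9833
[[-0.933  0.108  0.345]
 [ 0.145  0.986  0.082]
 [-0.331  0.126 -0.935]]
x az 171.2 slope -0.331; tilt 0.362 az 13.4
[-300.  400.  600.] [ 125.2 -141.6  -20.3] len 190.0
[-400.  250.  590.] [ 200.  -301.6  -57.7] len 366.0
```

>>> {"op": "move_arm", "data": {
  "rows": [
    [10, -12, -2, -7],
    [21, -24, -3, -14],
    [31, -35, -5, -21],
    [42, -47, -7, -28],
    [52, -59, -9, -35],
    [63, -71, -10, -42],
    [73, -83, -12, -49],
    [84, -95, -14, -56],
    [94, -106, -15, -63],
    [105, -118, -17, -70],
    [115, -130, -19, -77],
    [125, -142, -20, -84]
  ]
}}

```text
clock: 20.98
ee_pos: [-299.7, 398.9, 600.0]
eef_rot: [0.162, -0.61, 0.772, -0.076]
contact_force: [0.6, 0.3, -2.9]
grip_width: 0.162
```

```bash
python3 go.py -400 250 590 -430 270 590
python3 - <<'E'
from cell import bot
from h import *
w=bot.get_image("wrist")["color"][:,:,::-1];cv2.imwrite("pics/w3.png",w)
E
```

```text
pos [-299.7  398.9  600. ] q [ 2.32  0.34  0.5  -0.48  2.42 -0.94] clock 20.9833
[[-0.203 -0.917  0.344]
 [-0.967  0.244  0.08 ]
 [-0.157 -0.316 -0.936]]
x az -101.8 slope -0.157; tilt 0.361 az 13.1
[-400.  250.  590.] [165.8  58.9 -37. ] len 180.0
[-430.  270.  590.] [152.5  91.3 -45.7] len 184.0
```

View pics/w3.png

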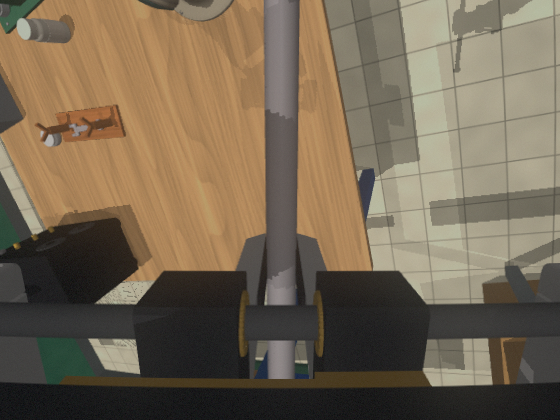

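Pic 11: only open floor beyond the table's back edge, so nothing is in the way there. Moving round to an azimuth of about 160° and levelling the bar.

```bash
python3 go.py -480 190 560
```

```text
pos [-301.3  397.   599.3] q [ 2.32  0.34  0.51 -0.48  2.42 -0.94] clock 21.0333
[[-0.195 -0.919  0.344]
 [-0.969  0.235  0.078]
 [-0.153 -0.318 -0.936]]
x az -101.4 slope -0.153; tilt 0.360 az 12.8
[-480.  190.  560.] [241.5 128.  -40.8] len 276.0
```

>>> {"op": "move_arm", "data": {
  "rows": [
    [24, 13, -4, -2.5],
    [48, 26, -8, -5],
    [72, 38, -12, -7.5],
    [97, 51, -16, -10],
    [121, 64, -20, -12.5],
    [145, 77, -24, -15],
    [169, 90, -29, -17.5],
    [193, 102, -33, -20],
    [217, 115, -37, -22.5],
    [241, 128, -41, -25]
  ]
}}

```text
clock: 21.87
ee_pos: [-481.4, 194.9, 559.8]
eef_rot: [-0.142, 0.761, -0.623, 0.109]
contact_force: [-0.9, -0.2, -2.9]
grip_width: 0.163
```

```bash
python3 go.py -900 330 560
```

```text
pos [-481.4  194.9  559.8] q [ 2.77  0.44  0.45 -0.35  2.52 -0.83] clock 21.8667
[[ 0.199 -0.918  0.343]
 [-0.98  -0.182  0.08 ]
 [-0.011 -0.352 -0.936]]
x az -78.5 slope -0.011; tilt 0.360 az 13.1
[-900.  330.  560.] [-215.6  359.6 -132.9] len 440.0
```

>>> {"op": "move_arm", "data": {
  "rows": [
    [-20, 33, -12, 0],
    [-40, 66, -24, 0],
    [-60, 99, -36, 0],
    [-80, 132, -48, 0],
    [-100, 165, -60, 0],
    [-118, 198, -73, 0],
    [-137, 231, -85, 0],
    [-157, 264, -97, 0]
  ]
}}

```text
clock: 22.53
ee_pos: [-613.6, 241.2, 471.1]
eef_rot: [-0.14, 0.763, -0.623, 0.099]
contact_force: [0.2, 0.4, -3.5]
grip_width: 0.16
```

```bash
python3 go.py -1100 400 500
```

```text
pos [-613.6  241.2  471.1] q [ 2.78  0.68  0.22 -0.34  2.49 -0.81] clock 22.5333
[[ 0.205 -0.923  0.326]
 [-0.978 -0.185  0.091]
 [-0.023 -0.337 -0.941]]
x az -78.2 slope -0.023; tilt 0.345 az 15.6
[-1100.   400.   500.] [-255.8  409.8 -171.1] len 513.0
```

Cancelling works. I'll repeat it.

>>> {"op": "move_arm", "data": {
  "rows": [
    [-20, 33, -13, 0],
    [-40, 66, -26, 0]
  ]
}}

```text
clock: 22.7
ee_pos: [-644.2, 252.1, 440.9]
eef_rot: [-0.139, 0.766, -0.622, 0.089]
contact_force: [0.2, -0.2, -3.9]
grip_width: 0.162
```

>>> {"op": "move_arm", "data": {
  "rows": [
    [-20, 33, -13, 0],
    [-40, 66, -26, 0]
  ]
}}

```text
clock: 22.87
ee_pos: [-671.8, 261.8, 413.9]
eef_rot: [-0.136, 0.768, -0.622, 0.078]
contact_force: [0.3, -0.7, -3.8]
grip_width: 0.164
```

>>> {"op": "move_arm", "data": {
  "rows": [
    [-20, 33, -13, 0],
    [-40, 66, -26, 0]
  ]
}}

```text
clock: 23.03
ee_pos: [-697.4, 270.5, 389.3]
eef_rot: [-0.134, 0.769, -0.621, 0.065]
contact_force: [-0.4, 0.6, -3.8]
grip_width: 0.159
```

>>> {"op": "move_arm", "data": {
  "rows": [
    [-20, 33, -13, 0],
    [-40, 66, -26, 0]
  ]
}}

```text
clock: 23.2
ee_pos: [-721.4, 278.5, 367.0]
eef_rot: [-0.131, 0.771, -0.621, 0.052]
contact_force: [0.2, -0.6, -3.2]
grip_width: 0.161
```

>>> {"op": "move_arm", "data": {
  "rows": [
    [-20, 34, -12, 0],
    [-40, 68, -24, 0]
  ]
}}

```text
clock: 23.37
ee_pos: [-745.3, 285.7, 345.3]
eef_rot: [-0.128, 0.773, -0.62, 0.038]
contact_force: [-0.1, 0.2, -2.9]
grip_width: 0.159
```

```bash
python3 go.py -1100 400 500
```

```text
pos [-745.3  285.7  345.3] q [ 2.79  0.83  0.22 -0.28  2.23 -0.72] clock 23.3667
[[ 0.228 -0.949  0.218]
 [-0.969 -0.199  0.15 ]
 [-0.099 -0.245 -0.964]]
x az -76.7 slope -0.099; tilt 0.267 az 34.6
[-1100.   400.   500.] [-207.   276.  -209.3] len 404.0
```

>>> {"op": "move_arm", "data": {
  "rows": [
    [-21, 28, -21, 0],
    [-42, 56, -42, 0]
  ]
}}

```text
clock: 23.53
ee_pos: [-758.7, 292.4, 339.3]
eef_rot: [-0.124, 0.775, -0.619, 0.024]
contact_force: [0.0, -0.5, -3.3]
grip_width: 0.158
```

>>> {"op": "move_arm", "data": {
  "rows": [
    [-21, 28, -21, 0],
    [-42, 56, -42, 0]
  ]
}}

```text
clock: 23.7
ee_pos: [-771.6, 298.4, 336.8]
eef_rot: [-0.12, 0.777, -0.618, 0.007]
contact_force: [-0.5, 0.6, -2.9]
grip_width: 0.161
```

>>> {"op": "move_arm", "data": {
  "rows": [
    [-21, 28, -21, 0],
    [-42, 56, -42, 0]
  ]
}}

```text
clock: 23.87
ee_pos: [-784.1, 303.7, 334.9]
eef_rot: [-0.116, 0.778, -0.617, -0.009]
contact_force: [-0.2, -0.0, -3.2]
grip_width: 0.162
```

>>> {"op": "move_arm", "data": {
  "rows": [
    [-21, 30, -18, 0],
    [-42, 60, -36, 0]
  ]
}}

```text
clock: 24.03
ee_pos: [-799.3, 308.6, 330.2]
eef_rot: [-0.112, 0.78, -0.616, -0.025]
contact_force: [-0.1, 0.5, -2.4]
grip_width: 0.158
```

```bash
python3 go.py -1100 400 340
```

```text
pos [-799.3  308.6  330.2] q [ 2.8   0.84  0.22 -0.26  2.09 -0.71] clock 24.0333
[[ 0.24  -0.966  0.099]
 [-0.954 -0.217  0.206]
 [-0.177 -0.144 -0.974]]
x az -75.9 slope -0.177; tilt 0.230 az 64.3
[-1100.   400.   340.] [-161.3  269.2  -20.5] len 314.0
```

>>> {"op": "move_arm", "data": {
  "rows": [
    [-21, 34, -6, 0],
    [-42, 68, -12, 0]
  ]
}}

```text
clock: 24.2
ee_pos: [-823.0, 316.7, 311.0]
eef_rot: [-0.108, 0.781, -0.614, -0.041]
contact_force: [0.6, -0.2, -3.6]
grip_width: 0.16
```

>>> {"op": "move_arm", "data": {
  "rows": [
    [-21, 34, -6, 0],
    [-42, 68, -12, 0]
  ]
}}

```text
clock: 24.37
ee_pos: [-845.5, 324.0, 293.5]
eef_rot: [-0.104, 0.782, -0.612, -0.056]
contact_force: [-0.7, 0.1, -4.2]
grip_width: 0.16
```

```bash
python3 go.py -450 500 420
```

```text
pos [-845.5  324.   293.5] q [ 2.8   0.88  0.22 -0.26  1.98 -0.69] clock 24.3667
[[ 0.244 -0.969  0.039]
 [-0.946 -0.229  0.232]
 [-0.215 -0.093 -0.972]]
x az -75.5 slope -0.215; tilt 0.237 az 80.4
[-450.  500.  420.] [ -97.2 -435.3  -66.8] len 451.0
```

The bar-line lean component is now about 0.4°, and the remaining 13.6° lean is about the bar's final axis. Heading back to the rest while turning the bar to azimuth 172°.

>>> {"op": "move_arm", "data": {
  "rows": [
    [-8, -36, -6, 6.5],
    [-16, -72, -11, 13],
    [-24, -109, -17, 19.5],
    [-32, -145, -22, 26],
    [-40, -181, -28, 32.5],
    [-49, -217, -33, 39],
    [-57, -254, -39, 45.5],
    [-65, -290, -45, 52],
    [-73, -326, -50, 58.5],
    [-81, -363, -56, 65],
    [-89, -399, -61, 71.5],
    [-97, -435, -67, 78]
  ]
}}

```text
clock: 25.37
ee_pos: [-447.2, 499.3, 421.9]
eef_rot: [0.045, -0.219, 0.968, 0.109]
contact_force: [-0.5, 0.7, -3.1]
grip_width: 0.164
```

```bash
python3 go.py -40 570 400
```

```text
pos [-447.2  499.3  421.9] q [ 2.3   0.31  0.96 -0.19  1.72  0.25] clock 25.3667
[[-0.9   -0.435  0.039]
 [-0.415  0.88   0.231]
 [-0.135  0.192 -0.972]]
x az -155.2 slope -0.135; tilt 0.236 az 80.4
[-40. 570. 400.] [-392.8 -118.9   53.6] len 414.0
```

>>> {"op": "move_arm", "data": {
  "rows": [
    [-33, -10, 4, 3],
    [-65, -20, 9, 6],
    [-98, -30, 13, 9],
    [-131, -40, 18, 12],
    [-164, -50, 22, 15],
    [-196, -59, 27, 18],
    [-229, -69, 31, 21],
    [-262, -79, 36, 24],
    [-295, -89, 40, 27],
    [-327, -99, 45, 30],
    [-360, -109, 49, 32.5],
    [-393, -119, 54, 32.5]
  ]
}}

```text
clock: 26.37
ee_pos: [-40.7, 571.6, 399.3]
eef_rot: [0.012, 0.058, 0.991, 0.117]
contact_force: [0.3, 0.9, -3.2]
grip_width: 0.16
```

```bash
python3 go.py 350 450 350 495 240 300
python3 - <<'E'
from h import *
# refine the rest: yoke tops in 'top' crop, board corners
d=pickle.load(open("d0.pkl","rb"));im=d["top"]
c=np.array([494.8,240.6,0]);e=np.array([.9906,-.1368,0])
for n,X in(("board",[c+125*e+[0,0,10],c-125*e+[0,0,10]]),("yoke",[c+90*e+[0,0,115],c-90*e+[0,0,115]])):print(n,((proj(im,X)-[165,155])*2.96).round(1).tolist())
E
```

```text
pos [-40.7 571.6 399.3] q [ 1.54  0.09  1.31 -0.03  1.51  0.09] clock 26.3667
[[-0.993  0.113  0.038]
 [ 0.119  0.966  0.231]
 [-0.011  0.234 -0.972]]
x az 173.2 slope -0.011; tilt 0.236 az 80.6
[350. 450. 350.] [-401.8  -84.9   34.8] len 412.0
[495. 240. 300.] [-570.1 -283.    40.5] len 638.0
board [[116.6, 111.2], [56.6, 357.8]]
yoke [[89.5, 118.1], [42.1, 309.8]]
```

>>> {"op": "move_arm", "data": {
  "rows": [
    [-33, -7, 3, 1],
    [-67, -14, 6, 1],
    [-100, -21, 9, 1],
    [-134, -28, 12, 1],
    [-167, -35, 15, 1],
    [-201, -42, 17, 1],
    [-234, -50, 20, 1],
    [-268, -57, 23, 1],
    [-301, -64, 26, 1],
    [-335, -71, 29, 1],
    [-368, -78, 32, 1],
    [-402, -85, 35, 1]
  ]
}}

```text
clock: 27.37
ee_pos: [349.4, 449.8, 349.2]
eef_rot: [0.011, 0.066, 0.991, 0.117]
contact_force: [0.0, 1.0, -3.8]
grip_width: 0.159
```

```bash
python3 go.py 494 245 280 494 245 127.5
```

```text
pos [349.4 449.8 349.2] q [ 0.68  0.1   1.41  0.16  1.46 -0.76] clock 27.3667
[[-0.991  0.129  0.037]
 [ 0.134  0.964  0.23 ]
 [-0.006  0.233 -0.972]]
x az 172.3 slope -0.006; tilt 0.236 az 80.8
[494. 245. 280.] [-170.3 -195.    25.5] len 260.0
[494.  245.  127.5] [-169.3 -230.5  173.8] len 335.0
```

>>> {"op": "move_arm", "data": {
  "rows": [
    [-24, -28, 4, 0],
    [-49, -56, 7, 0],
    [-73, -84, 11, 0],
    [-97, -111, 15, 0],
    [-122, -139, 18, 0],
    [-146, -167, 22, 0],
    [-170, -195, 26, 0],
    [-170, -204, 62, 0],
    [-170, -213, 98, 0],
    [-170, -222, 134, 0],
    [-169, -230, 174, 0],
    [-169, -230, 174, 0]
  ]
}}

```text
clock: 28.37
ee_pos: [485.6, 245.6, 119.7]
eef_rot: [0.003, 0.067, 0.991, 0.115]
contact_force: [-1.7, -0.4, -4.2]
grip_width: 0.161
```

>>> {"op": "move_arm", "data": {
  "rows": [
    [0, 0, 0, 0],
    [0, 0, 0, 0]
  ]
}}

```text
clock: 28.53
ee_pos: [494.5, 248.3, 129.4]
eef_rot: [0.013, 0.066, 0.991, 0.118]
contact_force: [0.8, 0.1, -2.7]
grip_width: 0.16
```

```bash
python3 go.py 494 245 77.5
python3 - <<'E'
from cell import bot
from h import *
s=bot.state();im=bot.get_image("wrist");tp=bot.get_image("top");sc=bot.get_image("scene")
pickle.dump((s,im,tp,sc),open("w4.pkl","wb"));R,t=wristRt(im,s)
c=np.array([494.8,240.6,0]);e=np.array([.9906,-.1368,0]);f=np.array([.1368,.9906,0])
pts=[c+sg*90*e+o*f+[0,0,115] for sg in(1,-1) for o in(-20,0,20)]
wp=proj(im,pts,R,t);print("wrist",wp.round().tolist())
print("top",((proj(tp,pts)-[155,175])*4).round().tolist()); print("scene",((proj(sc,pts)-[255,115])*4).round().tolist())
w=np.array(im["color"][:,:,::-1]);cv2.imwrite("pics/w4.png",w)
T=tp["color"][175:290,155:245,::-1];S=sc["color"][115:205,255:365,::-1]
o=np.zeros((600,800,3),np.uint8)
o[:300,:400]=cv2.resize(w,(400,300),interpolation=cv2.INTER_AREA)
a=cv2.resize(T,(360,460),interpolation=cv2.INTER_CUBIC);o[:460,440:]=a
b=cv2.resize(S,(360,295),interpolation=cv2.INTER_CUBIC);o[305:600,:360]=b
cv2.imwrite("pics/c7.png",o)
E
```

```text
pos [494.5 248.3 129.4] q [ 0.18  0.24  1.79  0.26  1.04 -1.38] clock 28.5333
[[-0.991  0.128  0.041]
 [ 0.134  0.963  0.233]
 [-0.01   0.236 -0.972]]
x az 172.3 slope -0.010; tilt 0.239 az 80.1
[494.  245.   77.5] [  0.6 -15.5  49.6] len 52.0
wrist [[236.0, 370.0], [265.0, 365.0], [293.0, 361.0], [226.0, 91.0], [262.0, 92.0], [297.0, 93.0]]
top [[190.0, 85.0], [161.0, 80.0], [132.0, 74.0], [126.0, 345.0], [97.0, 339.0], [68.0, 333.0]]
scene [[299.0, 148.0], [316.0, 135.0], [332.0, 123.0], [75.0, 64.0], [93.0, 53.0], [110.0, 43.0]]
```

View pics/c7.png

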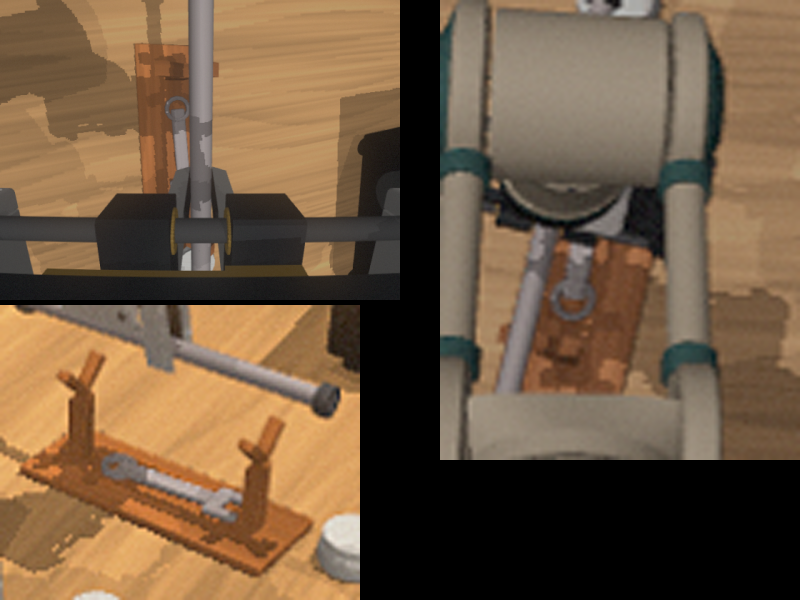

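Run:
```python
from h import *
s,im,tp,sc=pickle.load(open("w4.pkl","rb"))
k=lambda X:((proj(sc,X)-[255,115])*3.2727+[0,305]).round().tolist()
r=s["eef_rot"];R=Ro.from_quat([*r[1:],r[0]]).as_matrix()
b=s["ee_pos"]-18*R[:,2]-1.4*R[:,0];print("bar",b,k([b-150*R[:,0],b-144*R[:,0]]))
print("board",k([[623.5,265.8,10],[612.1,181.4,10],[365,213.2,10],[378.5,301.9,10]]))
c=np.array([494.8,240.6,0]);e=np.array([.9906,-.1368,0]);f=np.array([.1368,.9906,0])
print("V bottoms z=84",k([c+sg*90*e+[0,0,84] for sg in(1,-1)]),"post base",k([c+sg*90*e+[0,0,10] for sg in(1,-1)]))
print("front face tips", k([c+sg*90*e+6*e+o*f+[0,0,115] for sg in(1,-1) for o in (-20,20)]))
```

```text
bar [495.19010788 243.95126349 146.90514663] [[334.0, 400.0], [327.0, 398.0]]
board [[308.0, 516.0], [255.0, 565.0], [14.0, 462.0], [77.0, 421.0]]
V bottoms z=84 [[255.0, 449.0], [76.0, 381.0]] post base [[247.0, 525.0], [76.0, 453.0]]
front face tips [[252.0, 428.0], [278.0, 408.0], [67.0, 359.0], [96.0, 342.0]]
```

Run:
```python
from h import *
d=pickle.load(open("d0.pkl","rb"))
H={}
for n,(r0,r1,c0,c1) in(("top",(180,290,160,235)),("scene",(120,205,255,360))):
    im=d[n];c=im["color"][r0:r1,c0:c1];h=cv2.cvtColor(c,cv2.COLOR_RGB2LAB).astype(int)
    a=h[:,:,1]-np.median(h[:,:,1]); 
    hs=cv2.cvtColor(c,cv2.COLOR_RGB2HSV);m=((a>8)&(hs[:,:,1]>110)).astype(np.uint8)
    m=cv2.morphologyEx(m,cv2.MORPH_CLOSE,np.ones((7,7)))
    nn,l,st,_=cv2.connectedComponentsWithStats(m);i=1+np.argmax(st[1:,4]);m=(l==i).astype(np.uint8)
    cn=max(cv2.findContours(m,0,2)[0],key=cv2.contourArea)[:,0]+[c0,r0]
    hull=cv2.convexHull(cn)[:,0];H[n]=hull
    print(n,st[i],cv2.approxPolyDP(hull.reshape(-1,1,2),3,True)[:,0].tolist())
c=np.array([494.8,240.6,0]);e=np.array([.9906,-.1368,0]);f=np.array([.1368,.9906,0])
def pts(p):
    C=np.array([p[0],p[1],0]);a=p[2];e=np.array([np.cos(a),np.sin(a),0]);f=np.array([-e[1],e[0],0]);L,W=p[3],p[4]
    B=[C+i*L*e+j*W*f+[0,0,z] for i in(1,-1) for j in(1,-1) for z in(0,10)]
    Y=[C+i*(90+k)*e+j*q*f+[0,0,115] for i in(1,-1) for j in(1,-1) for k in(-6,6) for q in(20,26)]
    return np.array(B+Y)
from scipy.optimize import minimize
def cost(p,ns=("top","scene")):
    t=0
    for n in ns:
        im=d[n];h2=cv2.convexHull(proj(im,pts(p)).astype(np.float32))
        A=np.zeros((840,1120),np.uint8)
        # symmetric hull distance
        h1=H[n].astype(np.float32)+0.0
        D1=[cv2.pointPolygonTest(h2,(float(q[0]),float(q[1])),True) for q in h1]
        D2=[cv2.pointPolygonTest(h1.reshape(-1,1,2),(float(q[0]),float(q[1])),True) for q in h2[:,0]]
        t+=np.sum(np.minimum(np.abs(D1),4))+np.sum(np.minimum(np.abs(D2),4))
    return t
for ns in(("top","scene"),("top",),("scene",)):
    best=min((minimize(cost,[494.8+i,240.6+j,-.137,125,43],args=(ns,),method="Nelder-Mead",options=dict(initial_simplex=None,maxiter=600)) for i in(-4,4) for j in(-5,3)),key=lambda r:r.fun)
    print(ns,best.x.round(3),best.fun)
```

```text
top [  10   11   48   87 1441] [[189, 191], [217, 196], [198, 277], [182, 273], [170, 257]]
scene [   7   35   88   41 1217] [[262, 163], [275, 155], [290, 156], [349, 181], [334, 195]]
('top', 'scene') [ 4.95792e+02  2.39533e+02 -1.35000e-01  1.20997e+02  3.64180e+01] 80.96376553304844
('top',) [ 4.95497e+02  2.34837e+02 -1.46000e-01  1.20995e+02  3.20420e+01] 13.689160933882174
('scene',) [ 4.94152e+02  2.44389e+02 -1.36000e-01  1.23307e+02  3.67850e+01] 57.444920337597104
```

Run:
```python
from h import *
s,im,tp,sc=pickle.load(open("w4.pkl","rb"));R,t=wristRt(im,s)
k=lambda X:(proj(im,X,R,t)*400/560).round(1).tolist()
print("board near corners",k([[365,213.2,10],[378.5,301.9,10],[365,213.2,0],[378.5,301.9,0]]))
c=np.array([494.8,240.6,0]);e=np.array([.9906,-.1368,0]);f=np.array([.1368,.9906,0])
print("tips",k([c-(90+q)*e+o*f+[0,0,115] for q in(-6,6) for o in (-26,-20,20,26)]))
print("dpx/dmm",np.array(k([c-90*e+20*f+[0,0,115],c-90*e+30*f+[0,0,115],c-100*e+20*f+[0,0,115]])))
# rows of the wrist image around the yoke, reddish-brown mask profile
w=im["color"];lab=cv2.cvtColor(w,cv2.COLOR_RGB2LAB).astype(int)
for row in range(80,116,4):
    a=lab[row,170:330,1];print(row,"".join("#" if v>147 else ("+" if v>141 else ".") for v in a[::2]))
```

```text
board near corners [[131.2, 41.1], [207.7, 45.7], [131.6, 42.7], [205.6, 47.0]]
tips [[153.8, 72.8], [161.8, 73.0], [212.1, 73.9], [219.2, 74.1], [153.2, 56.1], [161.3, 56.4], [212.3, 58.2], [219.5, 58.5]]
dpx/dmm [[212.2  66.1]
 [224.1  66.5]
 [212.4  52.8]]
80 ..........+#+.+++++++++++++...+......++..++.+#+.................................
84 ..........+++.+++++++++++.+++++.......+..+.+.++.................................
88 ..........++#+++++++++++++++++++++..........+++..................+++............
92 ..........++#++######++++++++++++++.........+.+..................+++............
96 ..........++#++######+++++++++++++.........+.++..................+++............
100 ...........+++######++++++++++++++..........+++..................+++............
104 ...........++########+++++++++++++..........+++..................+++............
108 ...........+++..++++++++++++.++.............+...................................
112 ............+++++++++++++++...+.................................................
```

The last picture shows the bar above the rest, parallel to it, and the wrench and yokes undisturbed. The views agree on the rest's position within a few mm, inside the V mouth. Lowering slowly and watching the force.

>>> {"op": "move_arm", "data": {
  "rows": [
    [0, -2, 5, 0],
    [0, -4, 10, 0],
    [0.3, -6, 16, 0],
    [0.4, -8, 22, 0],
    [0.5, -9.5, 28, 0],
    [0.5, -11, 33, 0],
    [0.5, -12.2, 37.5, 0],
    [0.5, -13, 41, 0],
    [0.5, -13.5, 43, 0],
    [0.5, -13.5, 43, 0]
  ]
}}

```text
clock: 29.52
ee_pos: [492.0, 245.0, 81.7]
eef_rot: [0.011, 0.066, 0.991, 0.118]
contact_force: [0.4, -0.7, -4.1]
grip_width: 0.158
```

>>> {"op": "move_arm", "data": {
  "rows": [
    [0, -0.3, 1, 0],
    [0, -0.6, 2, 0],
    [0, -0.9, 3, 0],
    [0, -1, 4, 0],
    [0, -1, 4, 0]
  ]
}}

```text
clock: 29.93
ee_pos: [493.1, 245.9, 79.1]
eef_rot: [0.012, 0.067, 0.991, 0.119]
contact_force: [1.1, 2.9, 0.3]
grip_width: 0.162
```

```bash
python3 go.py 494 245 77.5; python3 -c "
from cell import bot;s=bot.state();print(s['contact_force'],s['torque'])"
```

```text
pos [493.1 245.9  79.1] q [ 0.17  0.29  1.87  0.28  0.93 -1.43] clock 29.9333
[[-0.991  0.129  0.039]
 [ 0.135  0.963  0.234]
 [-0.008  0.237 -0.971]]
x az 172.3 slope -0.008; tilt 0.240 az 80.4
[494.  245.   77.5] [-1.  -1.1  1.4] len 2.0
[1.07449986 2.9390751  0.27421279] [ 0.42152325  0.02486399 -0.01870313]
```

Weight is coming off, with +y force from a single V wall, so the seat lies slightly towards +y. Easing 2 mm that way and down.

>>> {"op": "move_arm", "data": {
  "rows": [
    [0, 1, 0.3, 0],
    [0, 2, 0.6, 0],
    [0, 2, 1.2, 0],
    [0, 2, 1.8, 0],
    [0, 2, 1.8, 0]
  ]
}}

```text
clock: 30.35
ee_pos: [492.9, 247.8, 77.2]
eef_rot: [0.011, 0.066, 0.991, 0.118]
contact_force: [-0.7, 2.2, 1.5]
grip_width: 0.165
```

>>> {"op": "move_arm", "data": {
  "rows": [
    [0, 0, 0, 0],
    [0, 0, 0, 0]
  ]
}}

```text
clock: 30.52
ee_pos: [492.9, 247.8, 77.2]
eef_rot: [0.011, 0.066, 0.991, 0.118]
contact_force: [-0.1, 2.9, 1.8]
grip_width: 0.162
```

>>> {"op": "move_arm", "data": {
  "rows": [
    [0, 1, 0, 0],
    [0, 2, 0.3, 0],
    [0, 2.2, 0.8, 0],
    [0, 2.2, 1.2, 0],
    [0, 2.2, 1.2, 0],
    [0, 2.2, 1.2, 0]
  ]
}}

```text
clock: 31.02
ee_pos: [492.9, 248.1, 76.9]
eef_rot: [0.011, 0.066, 0.991, 0.117]
contact_force: [-1.5, -6.6, 9.9]
grip_width: 0.164
```

Both walls now carry the bar and it no longer moves sideways, so it is seated. I'll relieve the side load and open.

>>> {"op": "move_arm", "data": {
  "rows": [
    [0, -0.8, -0.3, 0],
    [0, -0.8, -0.3, 0],
    [0, -0.8, -0.3, 0]
  ]
}}

```text
clock: 31.27
ee_pos: [492.9, 248.1, 76.9]
eef_rot: [0.011, 0.066, 0.991, 0.117]
contact_force: [-1.0, -2.6, 7.2]
grip_width: 0.163
```

>>> {"op": "move_arm", "data": {
  "rows": [
    [0, 0, 0, 0],
    [0, 0, 0, 0],
    [0, 0, 0, 0],
    [0, 0, 0, 0],
    [0, 0, 0, 0],
    [0, 0, 0, 0]
  ],
  "hand": -0.2
}}

```text
clock: 31.77
ee_pos: [492.7, 248.9, 76.1]
eef_rot: [0.011, 0.066, 0.991, 0.118]
contact_force: [0.4, -0.3, -0.8]
grip_width: 0.404
```

>>> {"op": "move_arm", "data": {
  "rows": [
    [0, 0, -4, 0],
    [0, 0, -10, 0],
    [0, 0, -20, 0],
    [0, 0, -35, 0],
    [0, 0, -55, 0],
    [0, 0, -80, 0],
    [0, 0, -110, 0],
    [0, 0, -145, 0],
    [0, 0, -180, 0],
    [0, 0, -215, 0],
    [0, 0, -250, 0],
    [0, 0, -250, 0]
  ]
}}

```text
clock: 32.77
ee_pos: [486.4, 190.1, 327.8]
eef_rot: [0.018, 0.066, 0.991, 0.119]
contact_force: [0.4, 0.2, 1.0]
grip_width: 0.398
```

```bash
python3 go.py 300 -100 420
```

```text
pos [486.4 190.1 327.8] q [ 0.06  0.08  1.48  0.23  1.51 -1.38] clock 32.7667
[[-0.991  0.126  0.052]
 [ 0.135  0.963  0.233]
 [-0.021  0.238 -0.971]]
x az 172.2 slope -0.021; tilt 0.241 az 77.4
[ 300. -100.  420.] [ 143.6 -281.  -166.9] len 357.0
```

>>> {"op": "move_arm", "data": {
  "rows": [
    [14, -28, -17, 0],
    [29, -56, -33, 0],
    [43, -84, -50, 0],
    [57, -112, -67, 0],
    [72, -140, -83, 0],
    [86, -169, -100, 0],
    [100, -197, -117, 0],
    [115, -225, -134, 0],
    [129, -253, -150, 0],
    [144, -281, -167, 0],
    [144, -281, -167, 0]
  ]
}}

```text
clock: 33.68
ee_pos: [296.2, -104.2, 415.8]
eef_rot: [0.012, 0.071, 0.991, 0.115]
contact_force: [0.7, -0.5, -0.1]
grip_width: 0.397
```

Run:
```python
from cell import bot
from h import *
d=pickle.load(open("d0.pkl","rb"));sc=bot.get_image("scene");tp=bot.get_image("top")
b=np.array([492.9,243.9,94.5]);e=np.array([-.991,.135,0])
def blob(im,n,r0,r1,c0,c1,thr=45):
    D=np.abs(im["color"].astype(int)-d[n]["color"]).sum(2)[r0:r1,c0:c1];g=im["color"][r0:r1,c0:c1].astype(int)
    m=((D>thr)&(g.max(2)-g.min(2)<35)).astype(np.uint8);k,l,st,_=cv2.connectedComponentsWithStats(m)
    i=1+np.argmax(st[1:,4]);ys,xs=np.nonzero(l==i);p=np.c_[xs+c0,ys+r0].astype(np.float32)
    v=cv2.fitLine(p,2,0,.01,.01).ravel();tt=(p-v[2:])@v[:2];return st[i,4],(v[2:]+v[:2]*tt.min()).round(1),(v[2:]+v[:2]*tt.max()).round(1)
print("scene",blob(sc,"scene",110,200,240,380),"exp",proj(sc,[b+150*e,b-150*e]).round(1).tolist())
print("top",blob(tp,"top",160,310,150,240),"exp",proj(tp,[b+150*e,b-150*e]).round(1).tolist())
# change check elsewhere (bystanders)
for n,im,boxes in(("scene",sc,dict(cyl0=(285,380,218,256),cyl1=(238,330,248,275),cyl2=(202,292,272,300),jar=(176,225,230,258),tin1=(178,198,352,378))),("top",tp,dict(cyls=(162,202,315,420),jar=(235,262,268,292),tin0=(260,282,354,377),probe=(232,246,366,380),tin1=(164,187,188,211)))):
    for k,(r0,r1,c0,c1) in boxes.items():print(n,k,(np.abs(im["color"].astype(int)-d[n]["color"])[r0:r1,c0:c1].sum(2)>60).mean().round(3))
```

```text
scene (np.int32(526), array([259.6, 127.5], dtype=float32), array([353.5, 163.2], dtype=float32)) exp [[261.8, 128.1], [353.4, 162.5]]
top (np.int32(625), array([173.5, 283.9], dtype=float32), array([200.4, 176.8], dtype=float32)) exp [[174.3, 283.3], [200.3, 176.9]]
scene cyl0 0.004
scene cyl1 0.0
scene cyl2 0.0
scene jar 0.044
scene tin1 0.013
top cyls 0.0
top jar 0.0
top tin0 0.0
top probe 0.0
top tin1 0.142
```

```bash
python3 -c "
from cell import bot;print(bot.job_done())"
```

```text
the job is handed in; nothing more can be done
None
```

I freed the latch and laid the bar in the wooden rest. The job was handed in at about 34 s of the 64 s allowed, with the arm clear of everything.

**Lever:** My grip slipped off at about 1.67 rad, after the hook had already dropped. I then pushed the lever to roughly 1.85 rad with shut fingers. Later pictures (before and during the lift, and once after it) showed it upright and leaning towards the bar. I did not take a separate look at it right before handing in.

**Bar lift and placing:**
- The gripper had to lean about 20° to clear the cylinders. The moves have no tilt, so I got it by pushing against the arm's reach limit.
- I lifted the bar level, straight up out of its brackets.
- The bar was tipped by up to about 20° in mid-air while I turned it, and it was level to within 1° again for placing.
- I lowered it until both V walls carried it, with about 10 N of upward and 7 N of sideways contact force, then released it.

**Last checks:**
- The bar's ends appear in both the scene and top cameras within about 2 pixels of where a seated bar should be. That puts it roughly centred, about 2 mm off along its length and 3 mm across, against a first estimate good to a few mm.
- The cylinders, jar, front tin and brass fitting look unchanged.
- The far tin's top-view patch changed by 14%. I put that down to the bar and its shadow now overlapping that patch, but I did not confirm it with a picture.
- I did not re-check the wrench after the bar was placed.
- My estimates of the rest's position disagreed between views by up to about 8 mm. Contact with the V walls settled it.

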